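# Square a blank into the locating fence and latch it

## Robot

A 6-joint arm with a two-finger parallel gripper is mounted at the origin on the work surface. World frame = base frame: x ahead of the robot, y to its left, z up, the work surface at z = 0. Lengths are in m, angles in rad, forces in N, time in s.
With the tool pointing down it reaches from about 0.425 to 0.95 m from the base axis. Payload 3.5 kg.
Tool frame: the origin (TCP) lies on the centre line of the jaws, within the pads' length; the fingertips stand 14 mm ahead of it and the grasp point (between the pads) lies 5 mm behind it (ctrl.finger_overhang is the distance from the TCP to the fingertips, in m); z points along the fingers, y is the line along which they close (so a half turn about z gives the same grasp; the last joint's range is limited). The gripper opens to 85 mm and grips with 20 to 120 N. Pads are 22 mm wide; open, the fingers measure 114 mm over their backs; the gripper's body (76 mm by 85 mm) begins 54 mm behind the grasp point. The pads swing forward as they close: fully open they stand 13 mm farther back than shut.
Start: joints at [1.064, 0.286, 1.577, -0, 1.279, -0.15], TCP at [0.236, 0.632, 0.225] pointing down, gripper open.
Joint ranges: [-2.77, 2.77], [-0.9, 2.22], [0.21, 2.48], [-1.53, 4.67], [0.24, 2.81], [-2.84, 2.84]. Speed limits (rad/s): [2.79, 2.79, 3.14, 3.14, 3.14, 3.14].

## Interface

Orientations are given as a unit quaternion [x, y, z, w].
In Python, from plant import ctrl gives the robot as it stands.
- The arm moves only by the tool send_rows, never from a script. Its argument "moves" is text: rows parted by semicolons, each of 7 numbers parted by spaces: the turn, a rotation vector about the tool's x, y, z in units of 360 degrees (1.0 is 360 degrees), then the shift along the tool's x, y, z in units of 20 cm (1.0 is 20 cm), then the gripper's target within -1 to 1 (fully open at 1, half-way at 0, shut at -1). A call has 1 to 12 rows; each row is the pose to reach, as a shift and turn from the pose commanded when the call began, along the tool's axes at that moment, turning the shorter way round; what a row does not reach only later rows make up. A row lasts 1/8 s, in which the tool goes at most 62.5 mm and 10.7 degrees, less where a joint would pass 70% of its speed; a pose out of reach is approached as far as the arm can. A call with a number of a shift or a turn outside -1 to 1 is refused whole. A call with a gripper value outside its range is refused whole. The fingers move at their own pace and stop on an object; "newtons" is the grip in N (left out, the last holds). Time passes only in rows, so rows that repeat a pose let the fingers close. It gives the time, the measured TCP pose, the force, the opening and the grip force at its end, in the units of the state.
- ctrl.get_state(): the state, without advancing time (a new reading comes with each control period).
- ctrl.read_camera(name): name is "side" or "top" or "wrist"; returns a dict with "image" (420x560x3 uint8, red, green, blue), "fovy" (degrees; the focal length in pixels is half the picture's height over the tangent of half this angle, whatever the lens; pixels are square), "cx", "cy" (the principal point, pixels), "extrinsics" (4x4, takes a point from camera to world coordinates). Camera axes: x right, y up, looking along -z (the intrinsics and any distortion apply to the point x, -y, -z); pixel columns grow to the right and rows downward; lengths in m; the calibration is good to about 2 mm. The wrist camera is an equidistant fisheye: a pixel r from the principal point sees the ray r / f radians off the axis. A picture is of the moment at which its call begins. There is no depth.
- ctrl.sign_off(): hands the job in; it is judged then, once.
The state is a dict: "time": time; "qpos": joint angles; "dq": joint speeds; "joint_efforts": joint torques, N m; "eef_pos": TCP position; "tcp_rot": TCP orientation; "contact_force": force on the tool from outside, world axes, zero at the start; "wrist_torque": the same for the moment, N m; "opening": opening from 0.0 (shut) to 1.0 (fully open); "finger_force": force on a finger pad.
Only numpy, scipy, OpenCV 4.12 (cv2) and the standard library are available. Lean on these libraries where they do the work, as an engineer would, in place of code of your own. Each camera call takes 0.05 s, during which the arm holds its last target. There are 200 camera calls.

## Task

The square aluminium blank lies crooked on the bench in front of the U-shaped locating fence. Keeping it flat on the bench, turn it until its flats are square to the slot and slide it in between the rails until it sits fully against the end stop; then swing the blue latch with the red knob all the way across the mouth behind the blank. Leave the file, the try square and the screwdriver where they lie.

Things in the scene. Friction and masses are not known exactly. Their poses are not given: they have to be found in the camera images.
- blank_center (a point): loose square aluminium blank, 100 x 100 x 25 mm, about 0.67 kg, flat on the bench, silver with dark scribed lines parallel to its flats; point at its centre, half-way up (12.5 mm above the bench); x and y are normal to its four side flats, z up. Slides under a push; too wide for most grippers. All four ways round are equally good
- fence: fixed U-shaped fence of dark steel on the bench (slot floor = bench). Origin on the bench at the centre of a fully seated blank; +x points into the slot, z up. Slot 108 mm wide, end stop inner face at x = +50 mm. Rails 24 mm wide, 22 mm high, outer faces at y = +-78 mm, from the mouth at x = -50 (round ends) to x = +74; a seated blank is level with the mouth. Nothing but the latch is higher than 22 mm
- latch (a joint): angle of the blue latch arm on its vertical pivot, rad: 0 = closed on its stop, lying across the mouth, 4 mm behind a seated blank; grows anticlockwise from above as it opens, up to 2.6. At angle a the arm points along (-sin a, cos a) in the fence frame x, y. Starts wide open, clear of the way in; stays where left (friction 0.15 N m)
- latch_knob (a point): middle of the red upright round knob of the latch, 18 mm diameter, 50 mm tall (20 to 70 mm above the bench, point at 48 mm), 70 mm from the pivot axis. The arm is 18 mm wide, 86 mm long, 8 to 20 mm above the bench
- latch_pivot (a point): point on the latch pivot axis, 48 mm above the bench; at x = -63, y = -68 mm in the fence frame, above a 6 mm high steel ear 30 x 24 mm
- file_mid (a point): flat file with a round wooden handle, 220 mm long along its x, 22 mm wide, 22 mm high, loose; point at mid-length; bystander
- try_square_mid (a point): steel try square, L-shaped, blade 150 mm along its x, stock 100 mm, up to 18 mm high, loose; point near mid-blade; bystander
- screwdriver_grip (a point): blue-handled screwdriver, 190 mm long along its x, loose; point on its handle; bystander
Not all that is in view belongs to the job. Of the things that look like the fence, the smallest one is meant. Leave any green look-alike of the part that bears blank_center alone.

How it is judged:
By the outcome, as a careful person would: the job done as asked, in the order asked, and still so for the second after the job is handed in, with the robot touching nothing.
It also fails if it takes over 72 s, if anything falls off the work surface, if the arm or the gripper's body presses on something with over 40 N, if the wrist force passes 120 N, or if a joint passes its speed limit or range.

## Working session

There is one attempt and no reset: what is moved stays moved. The work goes in short steps, Python scripts to look and compute and a tool call to move; the robot and the scene stay as the last step left them, time stands still between calls to the robot, and variables do not carry over. Pictures are saved under pics/ and viewed, at most 10 in all, crops included, and the job is handed in when it is done.

Besides the shell and the picture viewer there is one more tool, called after "Emit:" as name(argument=value, ...), one argument or row to a line, values as JSON. send_rows: Moves the arm, as the interface text tells. Its arguments: {"type":"object","properties":{"moves":{"type":"string"},"newtons":{"type":"number"}},"required":["moves"]}

```bash
mkdir -p pics; ls
cat > h.py <<'E'
import numpy as np, cv2
from plant import ctrl
from scipy.spatial.transform import Rotation as R
def cam(n,f):
    c=ctrl.read_camera(n); cv2.imwrite('pics/'+f+'.png',c['image'][:,:,::-1])
    np.savez('pics/'+f+'.npz',**{k:np.array(c[k]) for k in ('fovy','cx','cy','extrinsics','image')}); return c
def load(f): return dict(np.load('pics/'+f+'.npz'))
def px2w(c,u,v,z,fish=False):
    f=210/np.tan(np.radians(float(c['fovy']))/2); x=(u-float(c['cx']));y=(v-float(c['cy']))
    if fish:
        r=np.hypot(x,y);t=r/f;s=np.sin(t)/max(r,1e-9);d=np.array([x*s,-y*s,-np.cos(t)])
    else: d=np.array([x/f,-y/f,-1])
    E=c['extrinsics'];d=E[:3,:3]@d;o=E[:3,3];return o+d*(z-o[2])/d[2]
def w2px(c,p,fish=False):
    f=210/np.tan(np.radians(float(c['fovy']))/2);E=c['extrinsics'];q=E[:3,:3].T@(np.array(p)-E[:3,3]);x,y,z=q[0],-q[1],-q[2]
    if fish:
        r=np.hypot(x,y);k=f*np.arctan2(r,z)/max(r,1e-9)
    else:k=f/z
    return np.array([float(c['cx'])+x*k,float(c['cy'])+y*k])
E
python3 - <<'E'
from h import *
for n in('top','side'):
    c=cam(n,n+'0');print(n,c['fovy'],c['cx'],c['cy'],np.round(c['extrinsics'],3).tolist(),[k for k in c])
print(ctrl.get_state(),ctrl.finger_overhang)
E
```

```text
pics
top 45.60553119312038 282.4221506323316 199.91359768268663 [[0.025, 0.991, -0.129, 0.333], [-0.999, 0.028, 0.022, -0.054], [0.026, 0.129, 0.991, 1.413], [0.0, 0.0, 0.0, 1.0]] ['image', 'fovy', 'cx', 'cy', 'extrinsics']
side 52.534617120427036 281.50838921162796 207.55668734511102 [[0.907, 0.318, -0.277, 0.119], [-0.422, 0.709, -0.566, -0.901], [0.016, 0.63, 0.777, 1.171], [0.0, 0.0, 0.0, 1.0]] ['image', 'fovy', 'cx', 'cy', 'extrinsics']
{'time': 0.1, 'qpos': array([ 1.06399443e+00,  2.87117060e-01,  1.57801508e+00, -9.45164281e-07,
        1.27857508e+00, -1.50025629e-01]), 'dq': array([-0.0001096 , -0.0011978 , -0.00442166,  0.00098955, -0.00109154,
        0.00040465]), 'joint_efforts': array([ 1.83160300e-03, -4.07298017e+01, -2.93701315e+01, -6.92504818e-05,
        3.39111393e-03,  8.98332161e-06]), 'eef_pos': array([0.23544464, 0.63197295, 0.22386724]), 'tcp_rot': array([ 1.77443281e-01,  9.84130461e-01, -1.00092489e-03, -3.40590697e-04]), 'contact_force': array([-0.60086152, -0.74195796,  0.09204981]), 'wrist_torque': array([-0.02782561,  0.0088518 , -0.04248981]), 'finger_force': 0.0, 'opening': 1.0036028759055864} 0.014
```

View pics/top0.png

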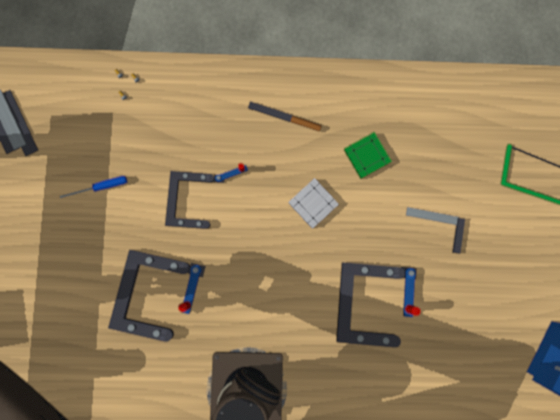

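The top view shows three fences: A at (190,200), B at (155,295) and C at (370,305). A is the smallest and its latch stands open, with the knob at (242,168). The silver blank is at (315,203), its green look-alike at (368,155). The latches on B and C, with knobs at (184,308) and (412,311), are decoys. I choose A and the silver blank, and check them in a rectified close crop.

Run:
```python
from h import *
c=load('top0')
for z in(0.022,):
    for p in [(195,200),(315,203),(155,295),(370,305)]: print(p,px2w(c,*p,z).round(3))
# rectified at z=.022, window
cx,cy=px2w(c,255,195,0.022)[:2]; S=1800/1.0
W,H=780,420
w=lambda i,j:(cx+(H/2-j)/S, cy+(W/2-i)/S,0.022)
src=np.float32([[0,0],[W,0],[W,H],[0,H]]);dst=np.float32([w2px(c,w(*s)) for s in src])
M=cv2.getPerspectiveTransform(dst,src)
cv2.imwrite('pics/rect0.png',cv2.warpPerspective(c['image'][:,:,::-1],M,(W,H),flags=cv2.INTER_CUBIC));print(cx,cy)
```

```text
(195, 200) [0.507 0.159 0.022]
(315, 203) [ 0.508 -0.178  0.022]
(155, 295) [0.243 0.255 0.022]
(370, 305) [ 0.23  -0.334  0.022]
0.5260571349533594 -0.008397790833788242
```

View pics/rect0.png

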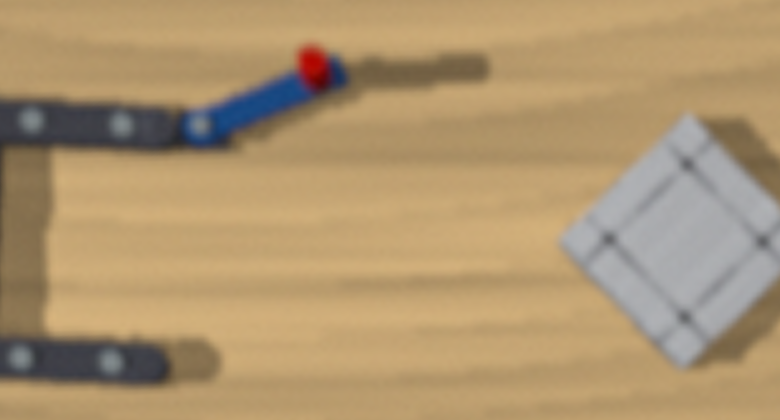

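View pics/side0.png

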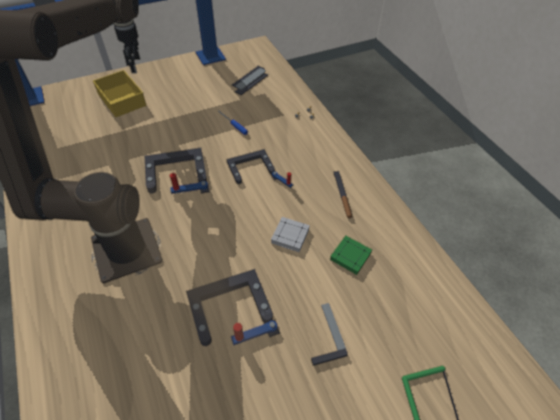

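The choice is confirmed. The crop shows the small fence with its rails at (60,120) and (60,360), the open blue latch with pivot (200,125) and knob (313,65), and the silver blank as a diamond about (687,240). The side view agrees: small fence (250,165), blank (291,234). Next I measure exactly.

```bash
cat >> h.py <<'E'
from scipy.optimize import least_squares
def rect(c,cx,cy,W,H,z,S=2000):
    """bench-parallel view: rows = -x world, cols = -y world"""
    w=lambda i,j:(cx+(H/2-j)/S, cy+(W/2-i)/S,z)
    src=np.float32([[0,0],[W,0],[W,H],[0,H]]);dst=np.float32([w2px(c,w(*s)) for s in src])
    return cv2.warpPerspective(c['image'][:,:,::-1],cv2.getPerspectiveTransform(dst,src),(W,H),flags=cv2.INTER_CUBIC)
def blank(c,g=(0.508,-0.178),L=0.2,S=2000):
    n=int(L*S);im=rect(c,*g,n,n,0.025,S);hsv=cv2.cvtColor(im,cv2.COLOR_BGR2HSV)
    m=((hsv[...,1]<40)&(hsv[...,2]>110)).astype(np.uint8)
    m=cv2.morphologyEx(m,cv2.MORPH_CLOSE,np.ones((25,25)));m=cv2.morphologyEx(m,cv2.MORPH_OPEN,np.ones((41,41)))
    k=max(cv2.findContours(m,0,1)[0],key=cv2.contourArea)
    (u,v),(a,b),t=cv2.minAreaRect(k)
    # image angle t: cols=-y, rows=-x ; side direction in world
    d=np.array([-np.sin(np.radians(t)),-np.cos(np.radians(t))]);ang=np.degrees(np.arctan2(d[1],d[0]))%90
    return g[0]+(n/2-v)/S,g[1]+(n/2-u)/S,ang,a/S,b/S
E
python3 - <<'E'
from h import *
for n in('top0','side0'):
    c=load(n);print(n,np.round(blank(c),4))
c=load('top0')
# fence: dark mask on top plane
g=(0.507,0.14);S=2000;W,H=520,460
im=rect(c,*g,W,H,0.022,S);hsv=cv2.cvtColor(im,cv2.COLOR_BGR2HSV)
m=((hsv[...,2]<95)&(hsv[...,1]<90)).astype(np.uint8);cv2.imwrite('pics/fm.png',np.hstack([im,cv2.cvtColor(m*255,cv2.COLOR_GRAY2BGR)])[:, :])
m=cv2.morphologyEx(m,cv2.MORPH_OPEN,np.ones((9,9)))
# fit model mask
yy,xx=np.mgrid[0:H,0:W];X=g[0]+(H/2-yy)/S;Y=g[1]+(W/2-xx)/S
mb=cv2.GaussianBlur(m.astype(float),(0,0),6)
def model(p):
    x,y,t=p;fx=np.cos(t)*(X-x)+np.sin(t)*(Y-y);fy=-np.sin(t)*(X-x)+np.cos(t)*(Y-y)
    o=np.maximum(np.abs(fx-12)-0,0)
    out=(np.maximum(-0.05-fx,fx-0.074)<0)&(abs(fy)<0.078);inn=(fx<0.05)&(abs(fy)<0.054)
    return cv2.GaussianBlur((out&~inn).astype(float),(0,0),6)
from scipy.optimize import minimize
r=minimize(lambda q:((model((q[0]/100,q[1]/100,q[2]/10))-mb)**2).mean(),[50.7,14,15.7],method='Nelder-Mead',options=dict(initial_simplex=[[50.7,14,15.7],[51.5,14,15.7],[50.7,15,15.7],[50.7,14,16.3]]))
x,y,t=r.x/[100,100,10];print('fence',x,y,np.degrees(t),r.fun)
T=lambda fx,fy:(x+np.cos(t)*fx-np.sin(t)*fy,y+np.sin(t)*fx+np.cos(t)*fy)
px,py=T(-.063,-.068);print('pivot',px,py, w2px(c,(px,py,.02)))
# knob
for n in('top0','side0'):
    c=load(n);h=cv2.cvtColor(c['image'],cv2.COLOR_RGB2HSV);r=((h[...,0]<6)|(h[...,0]>174))&(h[...,1]>170)&(h[...,2]>90)
    N,l,s,ce=cv2.connectedComponentsWithStats(r.astype(np.uint8))
    for i in range(1,N):
        if s[i,4]>15: print(n,ce[i],s[i],px2w(c,*ce[i],.05).round(4))
E
```

```text
top0 [ 0.5079 -0.1724 44.2462  0.1013  0.1033]
side0 [ 0.5111 -0.1723 44.3338  0.1029  0.1033]
fence 0.5070636691897886 0.160644942543216 87.10092586341449 0.008492265873965807
pivot 0.5717903025746648 0.09428634904802628 [219.11130017 178.02420692]
top0 [240.92857143 166.53571429] [239 164   5   7  28] [0.6007 0.0321 0.05  ]
top0 [182.57407407 307.11111111] [179 303   8   9  54] [0.2152 0.1738 0.05  ]
top0 [413.04040404 310.01010101] [406 306  14  10  99] [ 0.2215 -0.4445  0.05  ]
```

View pics/fm.png

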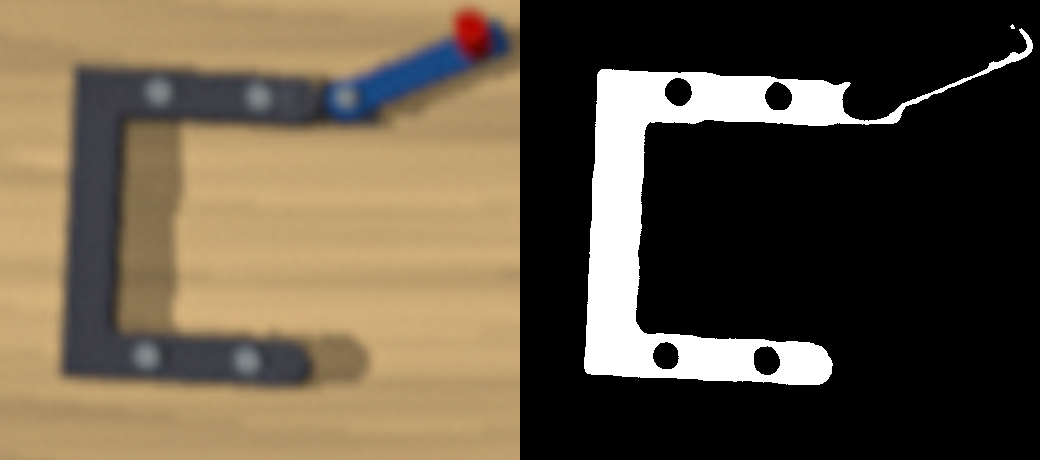

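The crop shows fence A cleanly: slot opening to the right, pivot at (345,98), knob at (473,33). Every check holds. The blank measures 101 x 103 mm in both cameras, the fence fit agrees with the pivot to 3 mm, and the knob lies 69 mm from the pivot.

Plan:
1. Push near the blank's +x corner with closed fingers to turn it about 43° anticlockwise.
2. Square it with a two-finger push and drive it in.
3. Grip the knob and swing the latch.

```bash
cat >> h.py <<'E'
import json,os
FX,FY,FT=0.507,0.1615,np.radians(87.1)
def fw(a,b): return FX+np.cos(FT)*a-np.sin(FT)*b, FY+np.sin(FT)*a+np.cos(FT)*b
def wf(x,y): return np.cos(FT)*(x-FX)+np.sin(FT)*(y-FY), -np.sin(FT)*(x-FX)+np.cos(FT)*(y-FY)
def getcmd():
    if os.path.exists('cmd.json'): return json.load(open('cmd.json'))
    q=[0.177443,0.98413];return [0.236,0.632,0.225,2*np.degrees(np.arctan2(q[1],q[0]))]
def plan(wps):
    """wps: (x,y,z,alpha deg of tool x,grip). prints rows of calls, saves commanded end pose"""
    for i in range(0,len(wps),12):
        x0,y0,z0,a0=getcmd();a=np.radians(a0);out=[]
        for x,y,z,al,g in wps[i:i+12]:
            dx,dy=x-x0,y-y0;sx=round((dx*np.cos(a)+dy*np.sin(a))/.2,3);sy=round((dx*np.sin(a)-dy*np.cos(a))/.2,3);sz=round((z0-z)/.2,3);r=round(-((al-a0+180)%360-180)/360,4)
            assert max(map(abs,(sx,sy,sz)))<=1,(sx,sy,sz)
            out.append(f"0 0 {r:g} {sx:g} {sy:g} {sz:g} {g:g}")
        print('; '.join(out)); 
        json.dump([x0+.2*(sx*np.cos(a)+sy*np.sin(a)),y0+.2*(sx*np.sin(a)-sy*np.cos(a)),z0-.2*sz,a0-360*r],open('cmd.json','w'))
def lin(p,q,step=.055,amax=10):
    n=max(1,int(np.ceil(max(np.linalg.norm(np.subtract(q[:3],p[:3]))/step,abs(q[3]-p[3])/amax))))
    return [tuple(np.array(p)+(np.array(q)-np.array(p))*k/n) for k in range(1,n+1)]
def path(*ps,step=.055,amax=10):
    """ps: waypoints (x,y,z,alpha,grip[,step])"""
    c=getcmd();cur=(*c,ps[0][4]);o=[]
    for p in ps:
        o+=lin(cur,p[:5],p[5] if len(p)>5 else step,amax);cur=p[:5]
    plan(o)
E
python3 - <<'E'
from h import *
# transit: keep each call's shift within 0.2 m
path((0.40,0.53,0.225,155,-1),(0.50,0.36,0.2,150,-1))
print();path((0.56,0.2,0.2,145,-1))
print();path((0.58,0.02,0.2,138,-1));print();path((0.589,-0.16,0.17,134.3,-1))
print();path((0.589,-0.207,0.03,134.3,-1),(0.589,-0.207,0.021,134.3,-1),(0.589,-0.207,0.021,134.3,-1))
E
```

```text
Traceback (most recent call last):
  File "h.py", line 60, in path
    plan(o)
    ~~~~^^^
  File "h.py", line 48, in plan
    assert max(map(abs,(sx,sy,sz)))<=1,(sx,sy,sz)
           ^^^^^^^^^^^^^^^^^^^^^^^^^^^
AssertionError: (np.float64(-1.138), np.float64(-0.347), np.float64(0.031))
```

Run:
```python
from h import *
path((0.40,0.53,0.225,155,-1))
print();path((0.50,0.36,0.2,150,-1))
print();path((0.56,0.2,0.2,145,-1))
print();path((0.58,0.02,0.2,138,-1));print();path((0.589,-0.16,0.17,134.3,-1))
print();path((0.589,-0.207,0.03,134.3,-1),(0.589,-0.207,0.021,134.3,-1,.005))
```

```text
0 0 0.0032 -0.237 -0.048 0 -1; 0 0 0.0063 -0.473 -0.096 0 -1; 0 0 0.0095 -0.71 -0.144 0 -1; 0 0 0.0127 -0.946 -0.191 0 -1

0 0 0.0035 -0.203 -0.14 0.031 -1; 0 0 0.0069 -0.407 -0.28 0.062 -1; 0 0 0.0104 -0.61 -0.419 0.094 -1; 0 0 0.0139 -0.813 -0.559 0.125 -1

0 0 0.0035 -0.165 -0.136 0 -1; 0 0 0.0069 -0.33 -0.271 0 -1; 0 0 0.0104 -0.495 -0.407 0 -1; 0 0 0.0138 -0.66 -0.543 0 -1

0 0 0.0049 -0.149 -0.17 0 -1; 0 0 0.0097 -0.299 -0.34 0 -1; 0 0 0.0146 -0.448 -0.51 0 -1; 0 0 0.0195 -0.598 -0.68 0 -1

0 0 0.0026 -0.159 -0.16 0.038 -1; 0 0 0.0051 -0.318 -0.319 0.075 -1; 0 0 0.0077 -0.477 -0.479 0.112 -1; 0 0 0.0103 -0.636 -0.639 0.15 -1

0 0 -0 -0.056 -0.055 0.233 -1; 0 0 -0 -0.112 -0.109 0.467 -1; 0 0 -0 -0.168 -0.164 0.7 -1; 0 0 -0 -0.168 -0.164 0.722 -1; 0 0 -0 -0.168 -0.164 0.745 -1
```

Emit:
send_rows(
  moves="0 0 0.0032 -0.237 -0.048 0 -1; 0 0 0.0063 -0.473 -0.096 0 -1; 0 0 0.0095 -0.71 -0.144 0 -1; 0 0 0.0127 -0.946 -0.191 0 -1",
  newtons=20,
)

```text
time: 0.6
eef_pos: [0.4006, 0.5295, 0.2245]
tcp_rot: [0.217, 0.976, -0.0, -0.0]
contact_force: [0.5, -0.1, -0.3]
opening: 0.143
finger_force: 0.0
```

Emit:
send_rows(
  moves="0 0 0.0035 -0.203 -0.14 0.031 -1; 0 0 0.0069 -0.407 -0.28 0.062 -1; 0 0 0.0104 -0.61 -0.419 0.094 -1; 0 0 0.0139 -0.813 -0.559 0.125 -1",
)

```text
time: 1.1
eef_pos: [0.5001, 0.3589, 0.1993]
tcp_rot: [0.259, 0.966, -0.0, -0.0]
contact_force: [-0.2, -0.0, 0.1]
opening: -0.001
finger_force: 0.0
```

Emit:
send_rows(
  moves="0 0 0.0035 -0.165 -0.136 0 -1; 0 0 0.0069 -0.33 -0.271 0 -1; 0 0 0.0104 -0.495 -0.407 0 -1; 0 0 0.0138 -0.66 -0.543 0 -1",
)

```text
time: 1.6
eef_pos: [0.5597, 0.1991, 0.1996]
tcp_rot: [0.301, 0.954, -0.0, -0.0]
contact_force: [-0.3, -0.2, -0.2]
opening: -0.004
finger_force: 0.0
```

Emit:
send_rows(
  moves="0 0 0.0049 -0.149 -0.17 0 -1; 0 0 0.0097 -0.299 -0.34 0 -1; 0 0 0.0146 -0.448 -0.51 0 -1; 0 0 0.0195 -0.598 -0.68 0 -1",
)

```text
time: 2.1
eef_pos: [0.5794, 0.0191, 0.1996]
tcp_rot: [0.359, 0.933, -0.0, -0.0]
contact_force: [0.0, 0.9, -0.1]
opening: -0.001
finger_force: 0.0
```

Emit:
send_rows(
  moves="0 0 0.0026 -0.159 -0.16 0.038 -1; 0 0 0.0051 -0.318 -0.319 0.075 -1; 0 0 0.0077 -0.477 -0.479 0.112 -1; 0 0 0.0103 -0.636 -0.639 0.15 -1; 0 0 0.0103 -0.636 -0.639 0.15 -1",
)

```text
time: 2.72
eef_pos: [0.5879, -0.1622, 0.1687]
tcp_rot: [0.39, 0.921, -0.0, -0.001]
contact_force: [0.4, 0.5, 0.5]
opening: 0.003
finger_force: 0.0
```

Emit:
send_rows(
  moves="0 0 0 -0.056 -0.055 0.233 -1; 0 0 0 -0.112 -0.109 0.467 -1; 0 0 0 -0.168 -0.164 0.7 -1; 0 0 0 -0.168 -0.164 0.722 -1; 0 0 0 -0.168 -0.164 0.745 -1; 0 0 0 -0.168 -0.164 0.745 -1",
)

```text
time: 3.48
eef_pos: [0.5901, -0.2064, 0.0232]
tcp_rot: [0.388, 0.922, -0.0, 0.002]
contact_force: [-0.1, -0.1, 0.8]
opening: 0.005
finger_force: 0.0
```

Run:
```python
from h import *
c=np.array([.509,-.1724]);a0=134.3;t=np.array([.716,.698]);n=np.array([.698,-.716])
cor=c-t*.035
p=c+n*.061+t*.033
o=[(*(p+n*.008),.021,a0,-1),(*(p+n*.002),.021,a0,-1)]
for th in np.linspace(2,30,14):
    r=R.from_euler('z',th,degrees=True).as_matrix()[:2,:2];o.append((*(cor+r@(p-cor)),.021,a0+th,-1))
plan(o)
```

```text
0 0 -0 0.058 -0 0 -1; 0 0 -0 0.088 -0 0 -1; 0 0 -0.0056 0.11 0.01 0 -1; 0 0 -0.0116 0.124 0.021 0 -1; 0 0 -0.0176 0.137 0.031 0 -1; 0 0 -0.0235 0.152 0.041 0 -1; 0 0 -0.0295 0.166 0.05 0 -1; 0 0 -0.0355 0.181 0.059 0 -1; 0 0 -0.0415 0.196 0.067 0 -1; 0 0 -0.0475 0.211 0.074 0 -1; 0 0 -0.0535 0.227 0.081 0 -1; 0 0 -0.0594 0.243 0.087 0 -1
0 0 -0.006 0.013 0.012 0 -1; 0 0 -0.012 0.026 0.022 0 -1; 0 0 -0.018 0.04 0.033 0 -1; 0 0 -0.024 0.054 0.042 0 -1
```

Emit:
send_rows(
  moves="0 0 0 0.058 0 0 -1; 0 0 0 0.088 0 0 -1; 0 0 -0.0056 0.11 0.01 0 -1; 0 0 -0.0116 0.124 0.021 0 -1; 0 0 -0.0176 0.137 0.031 0 -1; 0 0 -0.0235 0.152 0.041 0 -1; 0 0 -0.0295 0.166 0.05 0 -1; 0 0 -0.0355 0.181 0.059 0 -1; 0 0 -0.0415 0.196 0.067 0 -1; 0 0 -0.0475 0.211 0.074 0 -1; 0 0 -0.0535 0.227 0.081 0 -1; 0 0 -0.0594 0.243 0.087 0 -1",
)

```text
time: 4.97
eef_pos: [0.5671, -0.1594, 0.0211]
tcp_rot: [0.21, 0.978, -0.0, 0.0]
contact_force: [-0.7, -0.2, -0.4]
opening: 0.001
finger_force: 0.0
```

Emit:
send_rows(
  moves="0 0 -0.006 0.013 0.012 0 -1; 0 0 -0.012 0.026 0.022 0 -1; 0 0 -0.018 0.04 0.033 0 -1; 0 0 -0.024 0.054 0.042 0 -1; 0 0 -0.024 0.054 0.042 0 -1",
)

```text
time: 5.6
eef_pos: [0.5606, -0.1473, 0.0211]
tcp_rot: [0.136, 0.991, 0.0, -0.0]
contact_force: [0.2, 0.5, 0.2]
opening: 0.0
finger_force: 0.0
```

Run:
```python
from h import *
for n in('top','side'): c=cam(n,n+'1');print(np.round(blank(c,(.49,-.165)),4))
im=np.hstack([rect(c,.5,-.17,400,500,.025,2000),rect(load('top1'),.5,-.17,400,500,.025,2000)]);cv2.imwrite('pics/r1.png',im)
print(getcmd())
```

```text
[ 0.5028 -0.2152  0.      0.0405  0.0355]
[ 0.5089 -0.1759 43.6553  0.1232  0.1049]
[0.5611121440102095, -0.1480085811905824, 0.02100000000000002, 164.31026390135116]
```

View pics/r1.png

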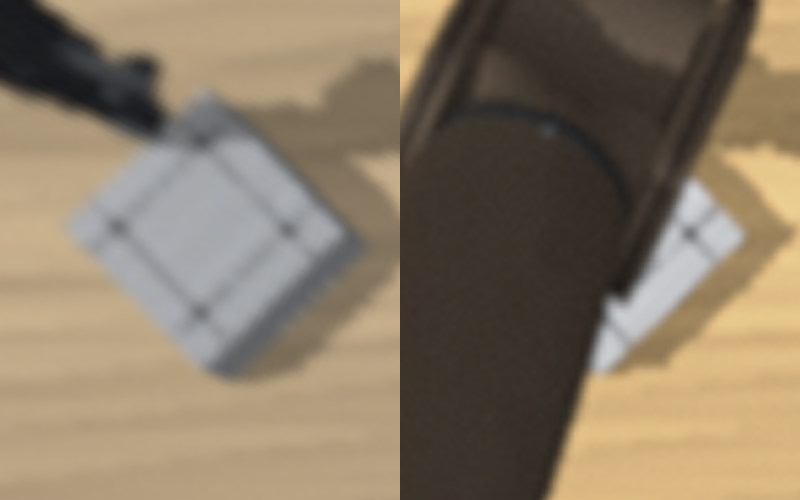

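The blank has barely moved: in the side view (left half) its centre is still at (204,228), diamond-wise. The closed fingertip sits at (165,130), having slipped round the corner, so its tip is thinner than assumed. I switch to a half-open two-finger push on the same flat, which cannot slip round.

Run:
```python
from h import *
x,y,z,a=getcmd()
c=np.array([.510,-.172]);a0=134.3;t=np.array([.716,.698]);n=np.array([.698,-.716])
s=c+n*.085
path((x+.02,y+.02,.02,a,-1),(x+.03,y+.02,.08,a,0),(*s,.08,a0,0),(*s,.018,a0,0),(*s,.018,a0,0))
cor=c-t*.035; p=c+n*.054
o=[(*(c+n*d),.018,a0,0) for d in (.078,.072,.066,.060,.054)]
for th in np.linspace(2.5,43,17):
    r=R.from_euler('z',th,degrees=True).as_matrix()[:2,:2];o.append((*(cor+r@(p-cor)),.018,a0+th,0))
o.append(o[-1]);print();plan(o)
```

```text
0 0 -0 -0.069 0.123 0.005 -1; 0 0 -0 -0.093 0.13 -0.145 -0.5; 0 0 -0 -0.117 0.137 -0.295 0; 0 0 0.0208 -0.127 0.003 -0.295 0; 0 0 0.0417 -0.136 -0.13 -0.295 0; 0 0 0.0625 -0.145 -0.264 -0.295 0; 0 0 0.0834 -0.154 -0.397 -0.295 0; 0 0 0.0834 -0.154 -0.397 -0.14 0; 0 0 0.0834 -0.154 -0.397 0.015 0; 0 0 0.0834 -0.154 -0.397 0.015 0

0 0 -0 0.035 -0 0 0; 0 0 -0 0.065 -0 0 0; 0 0 -0 0.095 -0 0 0; 0 0 -0 0.125 -0 0 0; 0 0 -0 0.155 -0 0 0; 0 0 -0.007 0.162 0.012 0 0; 0 0 -0.014 0.171 0.023 0 0; 0 0 -0.021 0.18 0.034 0 0; 0 0 -0.0281 0.189 0.045 0 0; 0 0 -0.0351 0.199 0.055 0 0; 0 0 -0.0421 0.21 0.064 0 0; 0 0 -0.0492 0.22 0.074 0 0
0 0 -0.007 0.009 0.012 0 0; 0 0 -0.014 0.017 0.023 0 0; 0 0 -0.0211 0.026 0.034 0 0; 0 0 -0.0281 0.035 0.045 0 0; 0 0 -0.0351 0.045 0.055 0 0; 0 0 -0.0422 0.056 0.064 0 0; 0 0 -0.0492 0.067 0.074 0 0; 0 0 -0.0562 0.078 0.083 0 0; 0 0 -0.0633 0.089 0.091 0 0; 0 0 -0.0703 0.101 0.099 0 0; 0 0 -0.0703 0.101 0.099 0 0
```

Emit:
send_rows(
  moves="0 0 0 -0.069 0.123 0.005 -1; 0 0 0 -0.093 0.13 -0.145 -0.5; 0 0 0 -0.117 0.137 -0.295 0; 0 0 0.0208 -0.127 0.003 -0.295 0; 0 0 0.0417 -0.136 -0.13 -0.295 0; 0 0 0.0625 -0.145 -0.264 -0.295 0; 0 0 0.0834 -0.154 -0.397 -0.295 0; 0 0 0.0834 -0.154 -0.397 -0.295 0; 0 0 0.0834 -0.154 -0.397 -0.14 0; 0 0 0.0834 -0.154 -0.397 0.015 0; 0 0 0.0834 -0.154 -0.397 0.015 0",
)

```text
time: 7.08
eef_pos: [0.5669, -0.2301, 0.0151]
tcp_rot: [0.388, 0.922, 0.001, -0.003]
contact_force: [-0.1, 0.4, -0.2]
opening: 0.503
finger_force: 0.0
```

Emit:
send_rows(
  moves="0 0 0 0.035 0 0 0; 0 0 0 0.065 0 0 0; 0 0 0 0.095 0 0 0; 0 0 0 0.125 0 0 0; 0 0 0 0.155 0 0 0; 0 0 -0.007 0.162 0.012 0 0; 0 0 -0.014 0.171 0.023 0 0; 0 0 -0.021 0.18 0.034 0 0; 0 0 -0.0281 0.189 0.045 0 0; 0 0 -0.0351 0.199 0.055 0 0; 0 0 -0.0421 0.21 0.064 0 0; 0 0 -0.0492 0.22 0.074 0 0",
)

```text
time: 8.57
eef_pos: [0.5486, -0.1902, 0.0181]
tcp_rot: [0.241, 0.97, 0.0, -0.0]
contact_force: [0.4, 0.0, 0.0]
opening: 0.501
finger_force: 0.0
```

Run:
```python
from h import *
for n in('side','wrist'): c=cam(n,n+'2')
cv2.imwrite('pics/r2.png',np.hstack([rect(load('side2'),.5,-.17,360,400,.025,2000),cv2.resize(c['image'][:,:,::-1],(430,400))]))
```

```text
(no output)
```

View pics/r2.png

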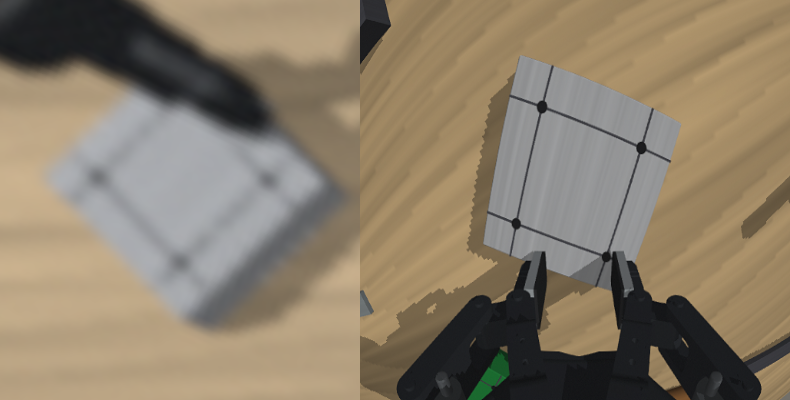

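Run:
```python
from h import *
c=load('wrist2');s=ctrl.get_state();T=s['eef_pos'];Rm=R.from_quat(s['tcp_rot']).as_matrix();print(s['eef_pos'],s['contact_force'],s['wrist_torque'])
for p in [(520,57),(680,122),(600,287),(485,242),(542,107),(641,148),(606,257),(516,223)]:
    print(p,px2w(c,(p[0]-360)*560/430,p[1]*1.05,.025,True).round(4))
for q in [(0,.021,.014),(0,-.021,.014),(0,.021,.004),(0,-.021,.004),(.011,.021,.004),(-.011,.021,.004)]:
    w=T+Rm@np.array(q);u=w2px(c,w,True);print(q,w.round(4),(u[0]*430/560+360).round(),(u[1]/1.05).round())
```

```text
[ 0.54865896 -0.19010352  0.01809927] [ 0.20027733 -0.41130398 -0.66457229] [-0.05274244 -0.01525285 -0.01922424]
(520, 57) [ 0.4404 -0.1705  0.025 ]
(680, 122) [ 0.5101 -0.1011  0.025 ]
(600, 287) [ 0.5687 -0.1841  0.025 ]
(485, 242) [ 0.5087 -0.2399  0.025 ]
(542, 107) [ 0.4676 -0.1708  0.025 ]
(641, 148) [ 0.5111 -0.1288  0.025 ]
(606, 257) [ 0.5532 -0.1723  0.025 ]
(516, 223) [ 0.5093 -0.2142  0.025 ]
(0, 0.021, 0.014) [ 0.5585 -0.1716  0.0041] 607.0 246.0
(0, -0.021, 0.014) [ 0.5388 -0.2086  0.0041] 550.0 246.0
(0, 0.021, 0.004) [ 0.5585 -0.1716  0.0141] 609.0 254.0
(0, -0.021, 0.004) [ 0.5388 -0.2086  0.0141] 549.0 254.0
(0.011, 0.021, 0.004) [ 0.5488 -0.1664  0.0141] 609.0 237.0
(-0.011, 0.021, 0.004) [ 0.5682 -0.1767  0.0141] 608.0 271.0
```

The wrist view shows the blank unmoved, its corners unprojecting to centre (.510,-.171). The right fingertip at (617,252) hides the scribed dot at (607,257), so the tips are passing over the blank and really sit about 25–30 mm up. I back off and feel for the bench.

Run:
```python
from h import *
# undo the unsent second half of the last plan: commanded is end of first call
a=np.radians(getcmd()[3]);
c=np.array([.510,-.172]);n=np.array([.698,-.716]);t=np.array([.716,.698]);cor=c-t*.035;p=c+n*.054
th=2.5+(43-2.5)/16*6;r=R.from_euler('z',th,degrees=True).as_matrix()[:2,:2];q=cor+r@(p-cor)
json.dump([*q,.018,134.3+.0492*360],open('cmd.json','w'));print(getcmd(),ctrl.get_state()['eef_pos'])
s=c+n*.085
path((q[0],q[1],.05,getcmd()[3],0),(*s,.05,134.3,0),(*s,.016,134.3,0),(*s,.012,134.3,0,.002),(*s,.012,134.3,0))
```

```text
[0.5490502222848889, -0.19092548743464674, 0.018, 152.012] [ 0.54865896 -0.19010352  0.01809927]
0 0 -0 0 0 -0.16 0; 0 0 0.0246 -0.094 -0.069 -0.16 0; 0 0 0.0492 -0.188 -0.138 -0.16 0; 0 0 0.0492 -0.188 -0.138 0.01 0; 0 0 0.0492 -0.188 -0.138 0.02 0; 0 0 0.0492 -0.188 -0.138 0.03 0; 0 0 0.0492 -0.188 -0.138 0.03 0
```

Emit:
send_rows(
  moves="0 0 0 0 0 -0.16 0; 0 0 0.0246 -0.094 -0.069 -0.16 0; 0 0 0.0492 -0.188 -0.138 -0.16 0; 0 0 0.0492 -0.188 -0.138 -0.07 0; 0 0 0.0492 -0.188 -0.138 0 0; 0 0 0.0492 -0.188 -0.138 0.015 0; 0 0 0.0492 -0.188 -0.138 0.03 0; 0 0 0.0492 -0.188 -0.138 0.03 0",
)

```text
time: 9.68
eef_pos: [0.5691, -0.2322, 0.0121]
tcp_rot: [0.388, 0.922, 0.0, -0.0]
contact_force: [-0.7, 0.2, 0.3]
opening: 0.499
finger_force: 0.0
```

Run:
```python
from h import *
s=ctrl.get_state();print(s['eef_pos'],s['contact_force'])
for n in('side','wrist'): c=cam(n,n+'3')
f=rect(load('side3'),.54,-.21,360,400,.0,3000)
cv2.imwrite('pics/r3.png',np.hstack([f,cv2.resize(c['image'][150:370,120:440,::-1],(440,400)[:2])]))
T=s['eef_pos'];Rm=R.from_quat(s['tcp_rot']).as_matrix()
cs=load('side3')
for q in [(0,.021,.014),(0,-.021,.014),(0,.021,-.006),(0,-.021,-.006)]:
    w=T+Rm@np.array(q);P=px2w(cs,*w2px(cs,w),0);print(q,w.round(4),'side crop',(180-(P[1]+.21)*3000).round(),(200-(P[0]-.54)*3000).round())
```

```text
[ 0.56914147 -0.23220334  0.01213629] [-0.66247123  0.15506377  0.34101514]
(0, 0.021, 0.014) [ 0.5842 -0.2175 -0.0019] side crop 206.0 70.0
(0, -0.021, 0.014) [ 0.5541 -0.2469 -0.0019] side crop 294.0 160.0
(0, 0.021, -0.006) [ 0.5842 -0.2175  0.0181] side crop 170.0 46.0
(0, -0.021, -0.006) [ 0.5541 -0.2469  0.0181] side crop 260.0 137.0
```

View pics/r3.png

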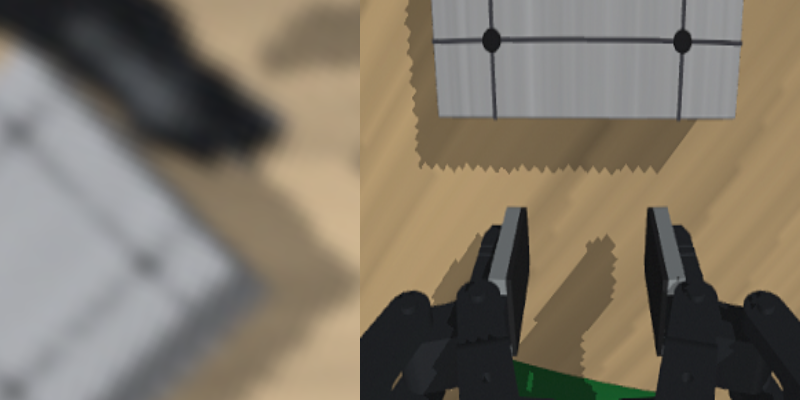

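The crops show the blank edge at (585,118) square to the jaws, and the side-view tip at (275,130). That puts the tip about 14 mm up with the TCP at 12 mm, still free of the bench. I lower it in small checked steps.

Emit:
send_rows(
  moves="0 0 0 0 0 0.01 0; 0 0 0 0 0 0.02 0; 0 0 0 0 0 0.03 0; 0 0 0 0 0 0.03 0",
)

```text
time: 10.28
eef_pos: [0.5689, -0.2324, 0.0058]
tcp_rot: [0.388, 0.921, 0.0, -0.0]
contact_force: [-0.5, 0.4, 0.8]
opening: 0.502
finger_force: 0.0
```

Run:
```python
from h import *
s=ctrl.get_state();print(s['eef_pos'],s['contact_force'],s['wrist_torque'],s['opening'])
print(w2px(load('wrist3'),(0.51,-.171,.025),True), load('wrist3')['fovy'],load('wrist3')['extrinsics'].round(3).tolist())
```

```text
[ 0.56889969 -0.23238547  0.00578859] [-0.52242615  0.43280741  0.81556347] [-0.00420568  0.01715218 -0.01218044] 0.5015785474572314
[285.96609372 100.44233433] 65.70646984690485 [[0.716, -0.661, -0.226, 0.511], [0.699, 0.677, 0.233, -0.173], [-0.001, -0.324, 0.946, 0.162], [0.0, 0.0, 0.0, 1.0]]
```

Still free, with the tips now about 8 mm up. I repeat the two-finger push at this height.

Run:
```python
from h import *
q=getcmd();q[2]=.006;json.dump(q,open('cmd.json','w'))
c=np.array([.510,-.1715]);a0=134.3;t=np.array([.716,.698]);n=np.array([.698,-.716])
cor=c-t*.035; p=c+n*.057
o=[(*(c+n*d),.006,a0,0) for d in (.077,.070,.063,.057)]
for th in np.linspace(2.5,20,8):
    r=R.from_euler('z',th,degrees=True).as_matrix()[:2,:2];o.append((*(cor+r@(p-cor)),.006,a0+th,0))
plan(o)
```

```text
0 0 -0 0.042 0.002 0 0; 0 0 -0 0.077 0.002 0 0; 0 0 -0 0.112 0.002 0 0; 0 0 -0 0.142 0.002 0 0; 0 0 -0.0069 0.15 0.014 0 0; 0 0 -0.0139 0.158 0.026 0 0; 0 0 -0.0208 0.167 0.038 0 0; 0 0 -0.0278 0.177 0.049 0 0; 0 0 -0.0347 0.187 0.06 0 0; 0 0 -0.0417 0.197 0.07 0 0; 0 0 -0.0486 0.208 0.08 0 0; 0 0 -0.0556 0.219 0.089 0 0
```

Emit:
send_rows(
  moves="0 0 0 0.042 0.002 0 0; 0 0 0 0.077 0.002 0 0; 0 0 0 0.112 0.002 0 0; 0 0 0 0.142 0.002 0 0; 0 0 -0.0069 0.15 0.014 0 0; 0 0 -0.0139 0.158 0.026 0 0; 0 0 -0.0208 0.167 0.038 0 0; 0 0 -0.0278 0.177 0.049 0 0; 0 0 -0.0347 0.187 0.06 0 0; 0 0 -0.0417 0.197 0.07 0 0; 0 0 -0.0486 0.208 0.08 0 0; 0 0 -0.0556 0.219 0.089 0 0",
)

```text
time: 11.78
eef_pos: [0.5522, -0.189, 0.0065]
tcp_rot: [0.222, 0.975, -0.0, 0.002]
contact_force: [2.5, -1.4, -1.7]
opening: 0.494
finger_force: 1.5
```

```bash
cat >> h.py <<'E'
def wblank(f,show=None):
    """blank pose from wrist fisheye: fit square outline at z=.025 to the silver mask (bench-plane resample)"""
    c=load(f);T=ctrl.get_state()['eef_pos'];al=np.radians(getcmd()[3]);S=1500;L=.22;n=int(L*S)
    g=T[:2]+.06*np.array([np.cos(al),np.sin(al)])
    yy,xx=np.mgrid[0:n,0:n];P=np.stack([g[0]+(n/2-yy)/S,g[1]+(n/2-xx)/S,np.full(yy.shape,.025)],-1).reshape(-1,3)
    fo=210/np.tan(np.radians(float(c['fovy']))/2);E=c['extrinsics'];q=(P-E[:3,3])@E[:3,:3];r=np.hypot(q[:,0],q[:,1]);k=fo*np.arctan2(r,-q[:,2])/r
    mx=(float(c['cx'])+q[:,0]*k).reshape(n,n).astype(np.float32);my=(float(c['cy'])-q[:,1]*k).reshape(n,n).astype(np.float32)
    im=cv2.remap(c['image'][:,:,::-1].copy(),mx,my,cv2.INTER_LINEAR)
    hsv=cv2.cvtColor(im,cv2.COLOR_BGR2HSV);m=((hsv[...,1]<45)&(hsv[...,2]>95)).astype(np.uint8)
    m=cv2.morphologyEx(m,cv2.MORPH_CLOSE,np.ones((9,9)));m=cv2.morphologyEx(m,cv2.MORPH_OPEN,np.ones((15,15)))
    k=max(cv2.findContours(m,0,1)[0],key=cv2.contourArea);(u,v),(a,b),t=cv2.minAreaRect(k)
    d=np.array([-np.sin(np.radians(t)),-np.cos(np.radians(t))]);ang=np.degrees(np.arctan2(d[1],d[0]))%90
    if show: cv2.drawContours(im,[np.intp(cv2.boxPoints(((u,v),(a,b),t)))],0,(0,0,255),1);cv2.imwrite('pics/'+show+'.png',im)
    return g[0]+(n/2-v)/S,g[1]+(n/2-u)/S,ang,a/S,b/S
E
python3 - <<'E'
from h import *
cam('wrist','wrist4');print(np.round(wblank('wrist4','w4'),4));print(ctrl.get_state()['eef_pos'],ctrl.get_state()['contact_force'])
E
```

```text
[ 0.4995 -0.1593 59.2373  0.1001  0.1053]
[ 0.55207523 -0.18867805  0.00650052] [ 2.71928811 -1.01005109 -0.69802713]
```

View pics/w4.png

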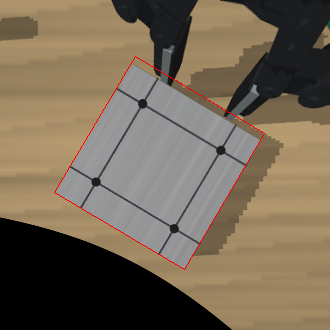

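The push works: the rectified wrist view shows both fingertips on the blank's edge and the scribed dots at (142,103), (221,150), (174,229) and (96,182). That gives 59.8°, so it has turned about 15°, with centre (.498,-.158). I continue the arc with a tighter turning centre.

Run:
```python
from h import *
x,y,z,a=getcmd();cor=np.array([.4876,-.1753]);p=np.array([x,y]);o=[]
for th in np.linspace(2.3,27,11):
    r=R.from_euler('z',th,degrees=True).as_matrix()[:2,:2];o.append((*(cor+r@(p-cor)),.006,a+th,0))
o.append(o[-1]);plan(o)
```

```text
0 0 -0.0064 0.003 0.013 0 0; 0 0 -0.0133 0.007 0.026 0 0; 0 0 -0.0201 0.012 0.039 0 0; 0 0 -0.027 0.017 0.053 0 0; 0 0 -0.0338 0.023 0.065 0 0; 0 0 -0.0407 0.03 0.078 0 0; 0 0 -0.0476 0.036 0.09 0 0; 0 0 -0.0544 0.044 0.102 0 0; 0 0 -0.0613 0.052 0.114 0 0; 0 0 -0.0681 0.06 0.125 0 0; 0 0 -0.075 0.069 0.136 0 0; 0 0 -0.075 0.069 0.136 0 0
```

Emit:
send_rows(
  moves="0 0 -0.0064 0.003 0.013 0 0; 0 0 -0.0133 0.007 0.026 0 0; 0 0 -0.0201 0.012 0.039 0 0; 0 0 -0.027 0.017 0.053 0 0; 0 0 -0.0338 0.023 0.065 0 0; 0 0 -0.0407 0.03 0.078 0 0; 0 0 -0.0476 0.036 0.09 0 0; 0 0 -0.0544 0.044 0.102 0 0; 0 0 -0.0613 0.052 0.114 0 0; 0 0 -0.0681 0.06 0.125 0 0; 0 0 -0.075 0.069 0.136 0 0; 0 0 -0.075 0.069 0.136 0 0",
)

```text
time: 13.32
eef_pos: [0.551, -0.1581, 0.0065]
tcp_rot: [-0.011, 1.0, -0.0, 0.0]
contact_force: [2.5, -0.1, -0.9]
opening: 0.503
finger_force: 1.2
```

Run:
```python
from h import *
cam('wrist','wrist5');print(np.round(wblank('wrist5','w5'),4));s=ctrl.get_state();print(s['eef_pos'],s['contact_force'],s['qpos'])
```

```text
[ 0.4853 -0.149  79.2157  0.1001  0.1001]
[ 0.5509402  -0.15817445  0.00641885] [ 1.06005057 -0.06588875  1.10657074] [-4.56673369e-01  3.44264824e-01  1.95231169e+00  4.17927957e-04
  8.44350597e-01 -2.04992471e+00]
```

View pics/w5.png

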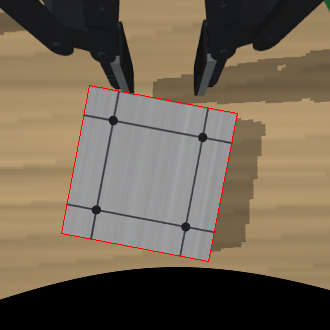

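The fit is clean: the outline hugs the blank, dots at (113,120), (203,137), (186,227), (96,210). Centre (.485,-.149), 79.2°, which is only 6 mm off the slot line and 8° short. I go round behind it and push with two fingers along the slot, which squares it.

Run:
```python
from h import *
x,y,z,a=getcmd();print(a)
s=fw(-.395,.005)
path((x+.02,y,.006,a,0),(x+.03,y,.08,a,0),(.55,-.23,.08,135,0),(*s,.08,87.1,0,),(*s,.08,87.1,0))
print();path((*s,.02,87.1,0),(*s,.006,87.1,0),(*s,.006,87.1,0))
print();path((*fw(-.368,.005),.006,87.1,0,.01),(*fw(-.300,.004),.006,87.1,0,.007))
```

```text
181.316
0 0 -0 -0.1 -0.002 0 0; 0 0 -0 -0.125 -0.003 -0.185 0; 0 0 -0 -0.15 -0.003 -0.37 0; 0 0 0.0257 -0.118 -0.074 -0.37 0; 0 0 0.0515 -0.085 -0.145 -0.37 0; 0 0 0.0772 -0.053 -0.215 -0.37 0; 0 0 0.1029 -0.02 -0.286 -0.37 0; 0 0 0.1287 0.012 -0.356 -0.37 0; 0 0 0.1553 0.08 -0.358 -0.37 0; 0 0 0.1819 0.148 -0.359 -0.37 0; 0 0 0.2085 0.216 -0.36 -0.37 0; 0 0 0.2351 0.284 -0.361 -0.37 0
0 0 0.0266 0.005 -0.068 0 0; 0 0 0.0266 0.005 -0.068 0 0

0 0 0 0 -0 0.15 0; 0 0 0 0 -0 0.3 0; 0 0 0 0 -0 0.37 0; 0 0 0 0 -0 0.37 0

0 0 0 0.045 -0 0 0; 0 0 0 0.09 -0 0 0; 0 0 0 0.135 -0 0 0; 0 0 0 0.169 0 0 0; 0 0 0 0.203 0.001 0 0; 0 0 0 0.237 0.001 0 0; 0 0 0 0.271 0.002 0 0; 0 0 0 0.305 0.002 0 0; 0 0 0 0.339 0.003 0 0; 0 0 0 0.373 0.003 0 0; 0 0 0 0.407 0.004 0 0; 0 0 0 0.441 0.004 0 0
0 0 0 0.034 0.001 0 0
```

Emit:
send_rows(
  moves="0 0 0 -0.1 -0.002 0 0; 0 0 0 -0.125 -0.003 -0.185 0; 0 0 0 -0.15 -0.003 -0.37 0; 0 0 0.0257 -0.118 -0.074 -0.37 0; 0 0 0.0515 -0.085 -0.145 -0.37 0; 0 0 0.0772 -0.053 -0.215 -0.37 0; 0 0 0.1029 -0.02 -0.286 -0.37 0; 0 0 0.1287 0.012 -0.356 -0.37 0; 0 0 0.1553 0.08 -0.358 -0.37 0; 0 0 0.1819 0.148 -0.359 -0.37 0; 0 0 0.2085 0.216 -0.36 -0.37 0; 0 0 0.2351 0.284 -0.361 -0.37 0",
)

```text
time: 14.88
eef_pos: [0.4939, -0.231, 0.0795]
tcp_rot: [0.667, 0.745, -0.0, -0.002]
contact_force: [0.2, -0.6, 0.7]
opening: 0.499
finger_force: 0.0
```

Emit:
send_rows(
  moves="0 0 0.0266 0.005 -0.068 0 0; 0 0 0.0266 0.005 -0.068 0 0; 0 0 0.0266 0.005 -0.068 0 0",
)

```text
time: 15.25
eef_pos: [0.4818, -0.2321, 0.0801]
tcp_rot: [0.724, 0.69, -0.0, -0.0]
contact_force: [0.7, -0.5, -0.1]
opening: 0.497
finger_force: 0.0
```

Emit:
send_rows(
  moves="0 0 0 0 0 0.15 0; 0 0 0 0 0 0.3 0; 0 0 0 0 0 0.37 0; 0 0 0 0 0 0.37 0; 0 0 0 0 0 0.37 0",
)

```text
time: 15.88
eef_pos: [0.4828, -0.2329, 0.0072]
tcp_rot: [0.725, 0.689, 0.0, 0.001]
contact_force: [-0.1, -0.6, 0.9]
opening: 0.503
finger_force: 0.0
```

Emit:
send_rows(
  moves="0 0 0 0.045 0 0 0; 0 0 0 0.09 0 0 0; 0 0 0 0.135 0 0 0; 0 0 0 0.169 0 0 0; 0 0 0 0.203 0.001 0 0; 0 0 0 0.237 0.001 0 0; 0 0 0 0.271 0.002 0 0; 0 0 0 0.305 0.002 0 0; 0 0 0 0.339 0.003 0 0; 0 0 0 0.373 0.003 0 0; 0 0 0 0.407 0.004 0 0; 0 0 0 0.441 0.004 0 0",
)

```text
time: 17.38
eef_pos: [0.4876, -0.1452, 0.0069]
tcp_rot: [0.724, 0.69, -0.001, 0.001]
contact_force: [-0.1, -6.0, 1.3]
opening: 0.496
finger_force: 3.2
```

Emit:
send_rows(
  moves="0 0 0 0.034 0.001 0 0; 0 0 0 0.034 0.001 0 0",
)

```text
time: 17.62
eef_pos: [0.4881, -0.1375, 0.0068]
tcp_rot: [0.724, 0.689, -0.0, 0.001]
contact_force: [0.4, -2.8, 3.4]
opening: 0.496
finger_force: 1.7
```

Run:
```python
from h import *
cam('wrist','wrist6');b=wblank('wrist6','w6');print(np.round(b,4),np.round(wf(*b[:2]),4));s=ctrl.get_state();print(s['eef_pos'],np.round(wf(*s['eef_pos'][:2]),4),s['contact_force'],s['qpos'])
cam('side','side6');print(np.round(blank(load('side6'),b[:2]),4))
```

```text
[ 4.82700e-01 -7.66000e-02  8.72208e+01  1.00300e-01  1.00000e-01] [-0.239   0.0123]
[ 0.48802185 -0.13752377  0.00671883] [-0.2996  0.0038] [ 1.38973645 -3.90318816  2.37931396] [-4.74876878e-01  2.20731962e-01  2.11254711e+00 -3.73162014e-04
  8.07725953e-01 -4.24692167e-01]
[ 0.4592 -0.0451  0.      0.057   0.041 ]
```

The blank is square at 87.2° against the slot's 87.1°, but 12 mm off line. I drift it across with a shallow diagonal push before the mouth.

Run:
```python
from h import *
path((*fw(-.18,-.0085),.006,87.1,0,.0105))
```

```text
0 0 0 0.05 0.005 0 0; 0 0 0 0.1 0.01 0 0; 0 0 0 0.15 0.016 0 0; 0 0 0 0.2 0.021 0 0; 0 0 0 0.25 0.026 0 0; 0 0 0 0.3 0.031 0 0; 0 0 0 0.35 0.036 0 0; 0 0 0 0.4 0.042 0 0; 0 0 0 0.45 0.047 0 0; 0 0 0 0.5 0.052 0 0; 0 0 0 0.55 0.057 0 0; 0 0 0 0.6 0.062 0 0
```

Emit:
send_rows(
  moves="0 0 0 0.05 0.005 0 0; 0 0 0 0.1 0.01 0 0; 0 0 0 0.15 0.016 0 0; 0 0 0 0.2 0.021 0 0; 0 0 0 0.25 0.026 0 0; 0 0 0 0.3 0.031 0 0; 0 0 0 0.35 0.036 0 0; 0 0 0 0.4 0.042 0 0; 0 0 0 0.45 0.047 0 0; 0 0 0 0.5 0.052 0 0; 0 0 0 0.55 0.057 0 0; 0 0 0 0.6 0.062 0 0",
)

```text
time: 19.23
eef_pos: [0.506, -0.0194, 0.0066]
tcp_rot: [0.724, 0.69, -0.001, 0.001]
contact_force: [-2.2, -8.2, 4.2]
opening: 0.5
finger_force: 4.3
```

Run:
```python
from h import *
cam('wrist','wrist7');b=wblank('wrist7','w7');print(np.round(b,4),np.round(wf(*b[:2]),4));s=ctrl.get_state();print(np.round(wf(*s['eef_pos'][:2]),4),s['contact_force'])
c=load('wrist7');im=c['image'][:,:,::-1].copy()
def poly(pts,z,col):
    P=np.array([[*fw(*p),z] for p in pts]);q=np.array([w2px(c,p,True) for p in P]);cv2.polylines(im,[np.int32(q*16)],False,col,1,cv2.LINE_AA,4)
L=lambda a,b:[(a[0]+(b[0]-a[0])*k/10,a[1]+(b[1]-a[1])*k/10) for k in range(11)]
poly(L((-.05,-.054),(.05,-.054))+L((.05,-.054),(.05,.054))+L((.05,.054),(-.05,.054)),.022,(0,0,255))
cv2.imwrite('pics/v7.png',cv2.resize(im,(780,585),interpolation=cv2.INTER_CUBIC))
```

```text
[5.00700e-01 4.14000e-02 8.72737e+01 1.00500e-01 1.00100e-01] [-0.1202  0.0002]
[-0.1795 -0.0083] [-0.43537338 -5.90150075  4.18730307]
```

View pics/v7.png

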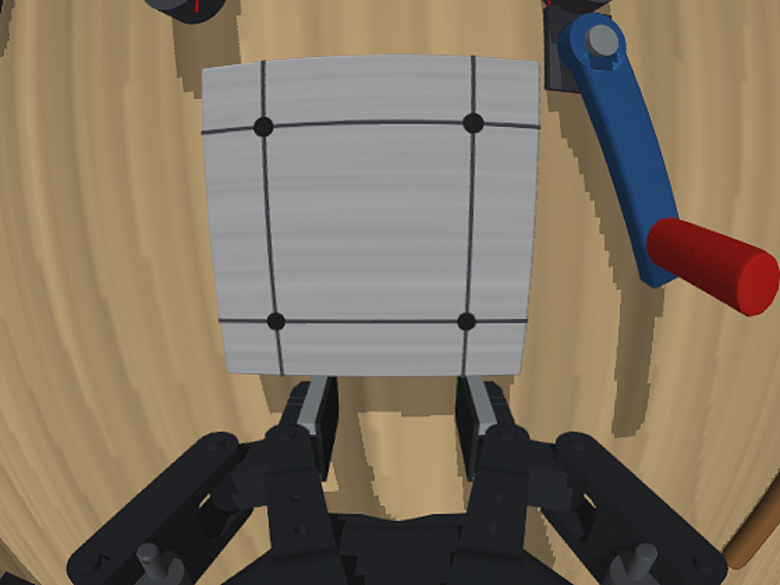

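The view shows the blank square ahead of the mouth, with left rail end at (190,10), pivot bolt (603,40) and knob (755,280). The predicted slot edge at (197,5) seems off from the left rail's end, so I check the fence numerically from this close view.

Run:
```python
from h import *
c=load('wrist7');im=c['image'][:,:,::-1].copy()
S=2000;n=520;g=fw(-.045,0)
yy,xx=np.mgrid[0:n,0:n];fx=-.045+(n/2-yy)/S;fy=(n/2-xx)/S*-1*-1
X,Y=fw(fx,fy)
def rm(c,z,X,Y):
    P=np.stack([X,Y,np.full(X.shape,z)],-1).reshape(-1,3);fo=210/np.tan(np.radians(float(c['fovy']))/2);E=c['extrinsics'];q=(P-E[:3,3])@E[:3,:3];r=np.hypot(q[:,0],q[:,1]);k=fo*np.arctan2(r,-q[:,2])/r
    return cv2.remap(c['image'][:,:,::-1].copy(),(float(c['cx'])+q[:,0]*k).reshape(X.shape).astype(np.float32),(float(c['cy'])-q[:,1]*k).reshape(X.shape).astype(np.float32),cv2.INTER_LINEAR)
r=rm(c,.022,X,Y);hsv=cv2.cvtColor(r,cv2.COLOR_BGR2HSV);dark=(hsv[...,2]<75)&(r.sum(2)>0)
for f in (-.054,-.050,-.046,-.042,-.040,-.038):
    j=int(n/2-(f+.045)*S);row=dark[j];v=fy[j][row];print(f,'dark fy runs',[(round(a.min(),4),round(a.max(),4)) for a in np.split(v,np.where(np.diff(v)<-.002)[0]+1) if len(a)>4], 'valid', (r[j].sum(1)>0).sum())
# pivot bolt: grey blob in raw
h=cv2.cvtColor(im,cv2.COLOR_BGR2HSV);u0,v0=603*560/780,40*420/585
m=((h[...,1]<60)&(h[...,2]>120)).astype(np.uint8);N,l,s,ce=cv2.connectedComponentsWithStats(m)
i=min(range(1,N),key=lambda i:np.hypot(*(ce[i]-(u0,v0))));w=px2w(c,*ce[i],.024,True);print('bolt',ce[i],s[i],wf(*w[:2]))
# knob top disc in raw (bright red end)
m=(((h[...,0]<6)|(h[...,0]>174))&(h[...,1]>150)&(h[...,2]>60)).astype(np.uint8);print('red',np.unique(h[...,2][m>0],return_counts=True)[0][-1])
# bolts on rails in top0
t=load('top0');R0=rect(t,.507,.14,520,460,.022,2000);hs=cv2.cvtColor(R0,cv2.COLOR_BGR2HSV)
m=((hs[...,1]<60)&(hs[...,2]>110)).astype(np.uint8);N,l,s,ce=cv2.connectedComponentsWithStats(m)
for i in range(1,N):
    if 150<s[i,4]<1500: p=(.507+(230-ce[i][1])/2000,.14+(260-ce[i][0])/2000);print('bolt top',np.round(p,4),np.round(wf(*p),4),s[i,4])
```

```text
-0.054 dark fy runs [(np.float64(0.0515), np.float64(0.056)), (np.float64(-0.062), np.float64(-0.052))] valid 520
-0.05 dark fy runs [(np.float64(0.0455), np.float64(0.0625)), (np.float64(-0.0685), np.float64(-0.053))] valid 386
-0.046 dark fy runs [(np.float64(0.0525), np.float64(0.069)), (np.float64(-0.0735), np.float64(-0.0675))] valid 281
-0.042 dark fy runs [(np.float64(0.0715), np.float64(0.0735))] valid 205
-0.04 dark fy runs [] valid 172
-0.038 dark fy runs [] valid 141
bolt [429.  30.] [429  30   1   1   1] (np.float64(-0.06087525357293408), np.float64(-0.06915179911055867))
red 164
bolt top [0.5911 0.0751] [-0.082  -0.0884] 719
bolt top [0.5763 0.1909] [ 0.0328 -0.0677] 330
bolt top [0.5739 0.1409] [-0.0172 -0.0678] 332
bolt top [0.5735 0.0967] [-0.0613 -0.0697] 179
bolt top [0.4443 0.1971] [0.0324 0.0645] 343
bolt top [0.4419 0.1469] [-0.0179  0.0643] 364
```

The rail bolts (fy -67.7 and +64.4 mm) and the pivot bolt, seen by two cameras, agree that the slot centre lies 1.6 mm to -y and 1.7 mm to +x of my fit. I correct the frame, drift 2 mm and push in.

```bash
cat >> h.py <<'E'
_x,_y=fw(.0017,-.0016);FX,FY,FT=_x,_y,np.radians(87.2)
E
python3 - <<'E'
from h import *
b=(.5007,.0414);c=getcmd();print(FX,FY,wf(*b),wf(*c[:2]))
y=wf(*c[:2])[1];d=wf(*b)[1]
path((*fw(-.11,y-d-.0003),.006,87.2,0,.01),(*fw(-.068,y-d),.006,87.2,0,.0085))
print();path((*fw(-.0585,y-d),.006,87.2,0,.0024),(*fw(-.0585,y-d),.006,87.2,0))
E
```

```text
0.5086839589696251 0.1631168742030904 (np.float64(-0.12196157552978577), np.float64(0.002028585934081184)) (np.float64(-0.1817122996739804), np.float64(-0.006496272139971572))
0 0 -0 0.045 0.001 0 0; 0 0 -0.0001 0.09 0.003 0 0; 0 0 -0.0001 0.134 0.004 0 0; 0 0 -0.0001 0.179 0.006 0 0; 0 0 -0.0002 0.224 0.007 0 0; 0 0 -0.0002 0.269 0.008 0 0; 0 0 -0.0002 0.314 0.01 0 0; 0 0 -0.0003 0.359 0.011 0 0; 0 0 -0.0003 0.401 0.011 0 0; 0 0 -0.0003 0.443 0.01 0 0; 0 0 -0.0003 0.485 0.01 0 0; 0 0 -0.0003 0.527 0.01 0 0
0 0 0 0.042 -0.001 0 0

0 0 0 0.012 0 0 0; 0 0 0 0.024 0 0 0; 0 0 0 0.035 0 0 0; 0 0 0 0.047 0 0 0; 0 0 0 0.047 0 0 0
```

Emit:
send_rows(
  moves="0 0 0 0.045 0.001 0 0; 0 0 -0.0001 0.09 0.003 0 0; 0 0 -0.0001 0.134 0.004 0 0; 0 0 -0.0001 0.179 0.006 0 0; 0 0 -0.0002 0.224 0.007 0 0; 0 0 -0.0002 0.269 0.008 0 0; 0 0 -0.0002 0.314 0.01 0 0; 0 0 -0.0003 0.359 0.011 0 0",
)

```text
time: 20.27
eef_pos: [0.5118, 0.0521, 0.0065]
tcp_rot: [0.724, 0.69, -0.001, 0.001]
contact_force: [0.0, -9.3, 5.5]
opening: 0.502
finger_force: 4.4
```

Run:
```python
from h import *
cam('wrist','wrist8');b=wblank('wrist8','w8');print(np.round(b,4),np.round(wf(*b[:2]),4));s=ctrl.get_state();print(np.round(wf(*s['eef_pos'][:2]),4),s['contact_force'])
```

```text
[ 0.5063  0.1129 87.337   0.1007  0.1005] [-0.0503 -0.0001]
[-0.1096 -0.0085] [-0.2470029  -5.81113051  5.07792941]
```

Centred, square, and half in. I push on (0.359 already done; the remaining shifts are relative to here).

Emit:
send_rows(
  moves="0 0 0 0.042 0 0 0; 0 0 0 0.084 0 0 0; 0 0 0 0.126 0 0 0; 0 0 0 0.168 0 0 0; 0 0 0 0.21 0 0 0; 0 0 0 0.21 0 0 0",
)

```text
time: 21.08
eef_pos: [0.5138, 0.095, 0.0063]
tcp_rot: [0.724, 0.69, -0.001, -0.0]
contact_force: [0.6, -4.5, 4.0]
opening: 0.504
finger_force: 2.3
```

Run:
```python
from h import *
cam('wrist','wrist9');b=wblank('wrist9','w9');print(np.round(b,4),np.round(wf(*b[:2]),4));s=ctrl.get_state();print(np.round(wf(*s['eef_pos'][:2]),4),s['contact_force'])
```

```text
[ 0.5085  0.1559 87.2208  0.1004  0.1004] [-0.0072 -0.0002]
[-0.0678 -0.0083] [-0.02657126 -4.06730124  4.1770731 ]
```

Emit:
send_rows(
  moves="0 0 0 0.01 0 0 0; 0 0 0 0.02 0 0 0; 0 0 0 0.03 0 0 0; 0 0 0 0.03 0 0 0",
)

```text
time: 21.62
eef_pos: [0.5139, 0.1001, 0.0062]
tcp_rot: [0.724, 0.69, -0.001, 0.0]
contact_force: [-0.7, -8.3, 4.6]
opening: 0.5
finger_force: 3.9
```

Emit:
send_rows(
  moves="0 0 0 0.006 0 0 0; 0 0 0 0.006 0 0 0",
)

```text
time: 21.88
eef_pos: [0.514, 0.1012, 0.0062]
tcp_rot: [0.724, 0.69, -0.001, 0.0]
contact_force: [0.7, -8.4, 5.0]
opening: 0.497
finger_force: 4.1
```

Emit:
send_rows(
  moves="0 0 0 0.006 0 0 0; 0 0 0 0.006 0 0 0",
)

```text
time: 22.12
eef_pos: [0.514, 0.1023, 0.0062]
tcp_rot: [0.724, 0.69, -0.002, 0.0]
contact_force: [-0.8, -8.2, 4.4]
opening: 0.504
finger_force: 4.2
```

Emit:
send_rows(
  moves="0 0 0 0.006 0 0 0; 0 0 0 0.006 0 0 0",
)

```text
time: 22.38
eef_pos: [0.5141, 0.1031, 0.0062]
tcp_rot: [0.724, 0.69, -0.002, 0.0]
contact_force: [-0.0, -10.4, 5.5]
opening: 0.497
finger_force: 5.0
```

Emit:
send_rows(
  moves="0 0 0 0.006 0 0 0; 0 0 0 0.006 0 0 0",
)

```text
time: 22.62
eef_pos: [0.5141, 0.1032, 0.0062]
tcp_rot: [0.723, 0.69, -0.003, 0.001]
contact_force: [-1.9, -14.0, 5.3]
opening: 0.501
finger_force: 7.2
```

Emit:
send_rows(
  moves="0 0 0 0.006 0 0 0; 0 0 0 0.006 0 0 0",
)

```text
time: 22.88
eef_pos: [0.5142, 0.1032, 0.0063]
tcp_rot: [0.723, 0.691, -0.004, 0.002]
contact_force: [-1.2, -18.2, 7.1]
opening: 0.501
finger_force: 9.4
```

Run:
```python
from h import *
cam('wrist','wrist10');b=wblank('wrist10','w10');print(np.round(b,4),np.round(wf(*b[:2]),4));s=ctrl.get_state();print(np.round(wf(*s['eef_pos'][:2]),4),s['contact_force'])
```

```text
[ 0.5088  0.1639 87.3162  0.1009  0.1003] [ 0.0008 -0.0001]
[-0.0595 -0.0084] [ -1.27870386 -18.76568976   6.51699347]
```

Seated: the blank stopped moving while the force rose to 18 N, at fx ≈ 0, fy ≈ 0, 87.3°. Next I back off and locate the knob.

Run:
```python
from h import *
p=np.array(fw(-.1817123,-.0064963));
def adv(p,al,sx,sy): a=np.radians(al);return p+.2*np.array([sx*np.cos(a)+sy*np.sin(a),sx*np.sin(a)-sy*np.cos(a)])
p=adv(p,87.1,.359,.011);p=adv(p,87.2,.21+.03+.03,0);print(p,ctrl.get_state()['eef_pos'])
json.dump([*p,.006,87.2],open('cmd.json','w'))
piv=np.array(fw(-.063,-.068));k=np.array([.6007,.0321]);print('piv',piv,'d',np.linalg.norm(k-piv))
d=(k-piv)/np.linalg.norm(k-piv);K=piv+.07*d;f=np.array(wf(*K))-np.array([-.063,-.068]);print('knob',K,'a',np.arctan2(-f[0],f[1]))
for n in ('wrist7','wrist8'):
    c=load(n);h=cv2.cvtColor(c['image'],cv2.COLOR_RGB2HSV);m=(((h[...,0]<6)|(h[...,0]>174))&(h[...,1]>150)&(h[...,2]>60)).astype(np.uint8)
    N,l,s,ce=cv2.connectedComponentsWithStats(m);i=1+np.argmax(s[1:,4]);print(n,'red',ce[i].round(),s[i])
    mm=(l==i);best=[]
    for a in np.arange(1.6,2.6,.02):
        q=piv+.07*np.array(fw(-np.sin(a),np.cos(a)))-.07*np.array(fw(0,0))
        pts=np.array([w2px(c,(*(q+.009*np.array([np.cos(t),np.sin(t)])),z),True) for t in np.arange(0,6.3,.3) for z in(.02,.07)])
        z=np.zeros(mm.shape,np.uint8);cv2.fillConvexPoly(z,cv2.convexHull(np.int32(pts.round())),1);best.append(((z&mm).sum()/(z|mm).sum(),round(a,2),q))
    print(max(best,key=lambda t:t[0]))
```

```text
[0.51476354 0.10683645] [0.51414655 0.10324034 0.00627192]
piv [0.57352524 0.0968703 ] d 0.0702400150494084
knob [0.60060714 0.03232132] a 2.0169159217483523
wrist7 red [514. 189.] [ 464  156   96   71 3959]
(np.float64(0.9276007497656982), np.float64(2.04), array([0.60208985, 0.03296363]))
wrist8 red [469. 329.] [ 435  289   70   83 2730]
(np.float64(0.8217940999397954), np.float64(2.04), array([0.60208985, 0.03296363]))
```

The knob is confirmed with IoU 0.93: a = 2.04, at (.602,.033). I back off, lift, move over the knob with the jaws open and grip it.

```bash
cat >> h.py <<'E'
piv=np.array(fw(-.063,-.068))
def knob(a): return piv+.07*(np.array(fw(-np.sin(a),np.cos(a)))-np.array(fw(0,0)))
def kal(a): return 87.2+90-180+np.degrees(a)   # tool x angle with jaws along the tangent
E
python3 - <<'E'
from h import *
x,y,z,a=getcmd();q=fw(-.10,-.009);k=knob(2.04);print(k,kal(2.04))
path((*q,.006,a,0,.02),(*q,.125,a,1,),(*k,.125,kal(2.04),1),(*k,.125,kal(2.04),1));print()
path((*k,.045,kal(2.04),1,.03),(*k,.045,kal(2.04),1))
E
```

```text
[0.60208985 0.03296363] 114.08339020668792
0 0 -0 -0.073 0 0 0; 0 0 -0 -0.147 0.001 0 0; 0 0 -0 -0.22 0.001 0 0; 0 0 -0 -0.22 0.001 -0.198 0.333333; 0 0 -0 -0.22 0.001 -0.397 0.666667; 0 0 -0 -0.22 0.001 -0.595 1; 0 0 -0.0249 -0.263 0.152 -0.595 1; 0 0 -0.0498 -0.305 0.303 -0.595 1; 0 0 -0.0747 -0.348 0.454 -0.595 1; 0 0 -0.0747 -0.348 0.454 -0.595 1

0 0 0 0 0 0.133 1; 0 0 0 0 0 0.267 1; 0 0 0 0 0 0.4 1; 0 0 0 0 0 0.4 1
```

Emit:
send_rows(
  moves="0 0 0 -0.073 0 0 0; 0 0 0 -0.147 0.001 0 0; 0 0 0 -0.22 0.001 0 0; 0 0 0 -0.22 0.001 -0.198 0.333; 0 0 0 -0.22 0.001 -0.397 0.667; 0 0 0 -0.22 0.001 -0.595 1; 0 0 -0.0249 -0.263 0.152 -0.595 1; 0 0 -0.0498 -0.305 0.303 -0.595 1; 0 0 -0.0747 -0.348 0.454 -0.595 1; 0 0 -0.0747 -0.348 0.454 -0.595 1; 0 0 -0.0747 -0.348 0.454 -0.595 1",
)

```text
time: 24.3
eef_pos: [0.6009, 0.0334, 0.1244]
tcp_rot: [0.545, 0.839, -0.0, -0.001]
contact_force: [0.4, 0.7, -0.4]
opening: 0.998
finger_force: 0.0
```

Run:
```python
from h import *
s=ctrl.get_state();print(s['eef_pos'],s['opening'])
c=cam('wrist','wrist11');cam('top','top11')
for n,fi in(('wrist11',True),('top11',False)):
    c=load(n);h=cv2.cvtColor(c['image'],cv2.COLOR_RGB2HSV);m=(((h[...,0]<6)|(h[...,0]>174))&(h[...,1]>150)&(h[...,2]>60)).astype(np.uint8)
    N,l,s,ce=cv2.connectedComponentsWithStats(m)
    for i in range(1,N):
        if s[i,4]>15: print(n,ce[i].round(1),s[i],px2w(c,*ce[i],.05,fi).round(4))
print(w2px(load('wrist11'),(.602,.033,.05),True))
b=blank(load('top11'),(.509,.163));print(np.round(b,4),np.round(wf(*b[:2]),4))
```

```text
[0.60091871 0.03338758 0.12435323] 0.9978931731807403
wrist11 [284.9 222.4] [272 201  26  43 896] [0.6012 0.0326 0.05  ]
top11 [413.  309.8] [406 306  14   9  93] [ 0.2219 -0.4444  0.05  ]
[286.0862922  222.23554323]
[5.0960e-01 1.9010e-01 8.7553e+01 5.0600e-02 1.0410e-01] [0.027  0.0004]
```

Emit:
send_rows(
  moves="0 0 0 0 0 0.133 1; 0 0 0 0 0 0.267 1; 0 0 0 0 0 0.4 1; 0 0 0 0 0 0.4 1; 0 0 0 0 0 0.4 -1; 0 0 0 0 0 0.4 -1; 0 0 0 0 0 0.4 -1; 0 0 0 0 0 0.4 -1; 0 0 0 0 0 0.4 -1; 0 0 0 0 0 0.4 -1",
  newtons=20,
)

```text
time: 25.65
eef_pos: [0.6023, 0.0332, 0.046]
tcp_rot: [0.544, 0.839, 0.0, 0.0]
contact_force: [-1.4, -0.2, 5.7]
opening: 0.197
finger_force: 21.3
```

Run:
```python
from h import *
A=np.linspace(2.04,-.03,21)[1:]
plan([(*knob(a),.045,kal(a),-1) for a in A])
```

```text
0 0 0.0165 0.002 -0.036 -0 -1; 0 0 0.033 0.008 -0.072 -0 -1; 0 0 0.0494 0.017 -0.107 -0 -1; 0 0 0.0659 0.03 -0.14 -0 -1; 0 0 0.0824 0.046 -0.173 -0 -1; 0 0 0.0989 0.066 -0.203 -0 -1; 0 0 0.1153 0.088 -0.232 -0 -1; 0 0 0.1318 0.114 -0.257 -0 -1; 0 0 0.1483 0.142 -0.281 -0 -1; 0 0 0.1647 0.172 -0.301 -0 -1; 0 0 0.1812 0.204 -0.317 -0 -1; 0 0 0.1977 0.237 -0.331 -0 -1
0 0 0.0165 0.002 -0.036 -0 -1; 0 0 0.0329 0.008 -0.072 -0 -1; 0 0 0.0494 0.017 -0.107 -0 -1; 0 0 0.0659 0.03 -0.141 -0 -1; 0 0 0.0824 0.046 -0.173 -0 -1; 0 0 0.0988 0.066 -0.204 -0 -1; 0 0 0.1153 0.088 -0.232 -0 -1; 0 0 0.1318 0.113 -0.258 -0 -1
```

Gripped: the opening corresponds to about 17 mm, at 21 N. Now the swing.

Emit:
send_rows(
  moves="0 0 0.0165 0.002 -0.036 0 -1; 0 0 0.033 0.008 -0.072 0 -1; 0 0 0.0494 0.017 -0.107 0 -1; 0 0 0.0659 0.03 -0.14 0 -1; 0 0 0.0824 0.046 -0.173 0 -1; 0 0 0.0989 0.066 -0.203 0 -1; 0 0 0.1153 0.088 -0.232 0 -1; 0 0 0.1318 0.114 -0.257 0 -1; 0 0 0.1483 0.142 -0.281 0 -1; 0 0 0.1647 0.172 -0.301 0 -1; 0 0 0.1812 0.204 -0.317 0 -1; 0 0 0.1977 0.237 -0.331 0 -1",
)

```text
time: 27.15
eef_pos: [0.5229, 0.05, 0.0459]
tcp_rot: [0.931, 0.365, 0.001, 0.0]
contact_force: [0.9, 1.7, 4.2]
opening: 0.199
finger_force: 21.2
```

Emit:
send_rows(
  moves="0 0 0.0165 0.002 -0.036 0 -1; 0 0 0.0329 0.008 -0.072 0 -1; 0 0 0.0494 0.017 -0.107 0 -1; 0 0 0.0659 0.03 -0.141 0 -1; 0 0 0.0824 0.046 -0.173 0 -1; 0 0 0.0988 0.066 -0.204 0 -1; 0 0 0.1153 0.088 -0.232 0 -1; 0 0 0.1318 0.113 -0.258 0 -1; 0 0 0.1318 0.113 -0.258 0 -1",
)

```text
time: 28.28
eef_pos: [0.5044, 0.1016, 0.0459]
tcp_rot: [0.999, -0.039, 0.001, 0.002]
contact_force: [-1.3, -5.9, 4.8]
opening: 0.203
finger_force: 21.4
```

Run:
```python
from h import *
s=ctrl.get_state();p=s['eef_pos'];f=np.array(wf(*p[:2]))-[-.063,-.068];print(p,'a',np.arctan2(-f[0],f[1]),np.hypot(*f),s['contact_force'],s['finger_force'],s['opening'],s['wrist_torque'])
```

```text
[0.50442723 0.10163665 0.04591766] a -0.020001224599312615 0.0692622036211854 [-1.25944345 -5.90249517  4.78318347] 21.413770616054535 0.2033042440783017 [-0.84798189  0.16751481  0.00680276]
```

Emit:
send_rows(
  moves="0 0 0 0 -0.008 0 -1; 0 0 0 0 -0.008 0 -1; 0 0 0 0 -0.008 0 -1",
)

```text
time: 28.65
eef_pos: [0.5044, 0.1017, 0.0459]
tcp_rot: [0.999, -0.038, 0.0, 0.003]
contact_force: [-2.3, -9.7, 5.9]
opening: 0.2
finger_force: 21.6
```

Emit:
send_rows(
  moves="0 0 0 0 -0.008 0 -1; 0 0 0 0 -0.008 0 -1; 0 0 0 0 -0.008 0 -1",
)

```text
time: 29.02
eef_pos: [0.5044, 0.1018, 0.0459]
tcp_rot: [0.999, -0.038, 0.0, 0.004]
contact_force: [-3.0, -15.1, 6.7]
opening: 0.2
finger_force: 21.8
```

The latch is firm on its stop: no movement while the force rose to 15 N. I ease off, release and lift clear.

Emit:
send_rows(
  moves="0 0 0 0 0.012 0 -1; 0 0 0 0 0.012 0 -0.3; 0 0 0 0 0.012 0 -0.2; 0 0 0 0 0.012 0 -0.2; 0 0 0 0 0.012 -0.1 -0.2; 0 0 0 0 0.012 -0.3 0; 0 0 0 0 0.012 -0.55 0; 0 0 0 0 0.012 -0.8 0; 0 0 0 0 0.012 -0.8 0",
)

```text
time: 30.15
eef_pos: [0.5066, 0.104, 0.2106]
tcp_rot: [0.999, -0.039, 0.005, -0.0]
contact_force: [-0.3, -0.7, -0.4]
opening: 0.5
finger_force: 0.0
```

Run:
```python
from h import *
c=cam('wrist','wrist12');c=load('wrist12')
h=cv2.cvtColor(c['image'],cv2.COLOR_RGB2HSV);m=(((h[...,0]<6)|(h[...,0]>174))&(h[...,1]>150)&(h[...,2]>60))
best=[]
for a in np.arange(-.2,.4,.01):
    q=knob(a);pts=np.array([w2px(c,(*(q+.009*np.array([np.cos(t),np.sin(t)])),z),True) for t in np.arange(0,6.3,.3) for z in(.02,.07)])
    z=np.zeros(m.shape,np.uint8);cv2.fillConvexPoly(z,cv2.convexHull(np.int32(pts.round())),1);best.append(((z&m).sum()/(z|m).sum(),a))
print(max(best),m.sum())
cam('side','side12');cam('top','top12')
for n in('side12','top12'): b=blank(load(n),(.509,.163));print(n,np.round(b,4),np.round(wf(*b[:2]),4))
```

```text
(np.float64(0.828125), np.float64(-0.009999999999999842)) 424
side12 [ 0.5091  0.1645 88.0419  0.1046  0.1043] [ 0.0014 -0.0004]
top12 [0.5105 0.197  0.     0.029  0.035 ] [ 0.0339 -0.0002]
```

The latch is closed (a ≈ 0 by knob fit) and the blank is seated (side camera: 1.4 mm and -0.4 mm from the fence origin, within calibration). I hand it in.

```bash
python3 -c "
from plant import ctrl
print(ctrl.sign_off())"
```

```text
the job is handed in; nothing more can be done
None
```

The blank was turned square and pushed in until it stopped against the end stop. The blue latch was then swung onto its stop, and the job was handed in at about 30 s; the three bystander tools were not touched.

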